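Stand the sharpening-kit cases heavy end down

TASK

Put the two aluminium sharpening-kit cases away upright in the two-bay white stand, one in each bay, each standing on its heavy end so that it will not topple; the ends look alike, so lift a case a little to feel or see which end dips. Set them down without dropping them, and leave the other things on the counter where they are.

Things in the scene. Friction and masses are not known exactly. Their poses are not given: they have to be found in the camera images.
- case_a: closed aluminium sharpening-kit case, a plain box 136 x 50 x 44 mm (x, y, z), 0.4 to 0.6 kg, lying flat on the steel counter. Origin: centre of the underside as it lies; x along its length, z up as it lies. Both ends look alike (a thin dark band 20 mm from each); which end is heavy (+x or -x) changes from start to start and differs between the cases by chance
- case_a_mid (a point): middle of case_a, 22 mm above its origin along its z; same axes. The centre of mass lies about 25 mm from here towards the heavy end, where a block of whetstones is hidden inside. Lifted by the middle in a light grip (5 to 8 N) across the 50 mm width, the case turns between the fingers and the heavy end dips (a tighter grip may hold it level); lifted near the light end (10 to 14 N) it hangs heavy end down
- case_b: closed aluminium sharpening-kit case, a plain box 136 x 50 x 44 mm (x, y, z), 0.4 to 0.6 kg, lying flat on the green chopping board (its top is 12 mm above the counter). Origin: centre of the underside as it lies; x along its length, z up as it lies. Both ends look alike (a thin dark band 20 mm from each); which end is heavy (+x or -x) changes from start to start and differs between the cases by chance
- case_b_mid (a point): middle of case_b, 22 mm above its origin along its z; same axes. The centre of mass lies about 25 mm from here towards the heavy end, where a block of whetstones is hidden inside. Lifted by the middle in a light grip (5 to 8 N) across the 50 mm width, the case turns between the fingers and the heavy end dips (a tighter grip may hold it level); lifted near the light end (10 to 14 N) it hangs heavy end down
- stand: fixed white plastic open-topped stand with two square bays side by side along its x: outside 188 x 92 x 40 mm (x, y, z), walls 4 mm, bays 88 x 84 mm inside, floor 4 mm thick (top 4 mm above the counter). Origin: centre of its underside, on the counter. It stands at the left or the right of the work area
- bay_1 (a point): centre of the floor of the bay at the stand's -x end, on top of the floor; axes as the stand
- bay_2 (a point): centre of the floor of the bay at the stand's +x end, on top of the floor; axes as the stand
- board: fixed green chopping board, 220 x 190 x 12 mm, origin at the centre of its underside
- pan: fixed open steel food pan, 176 x 108 x 65 mm, origin at the centre of its underside; stands on the side where the stand is not; a bystander
- ramekin: small white bowl, 72 mm across, 42 mm high; origin at the centre of its underside; a loose bystander
- jar: small amber glass jar, 48 mm across, 68 mm high; origin at the centre of its underside; a loose bystander
- tin: small plain steel can, 52 mm across, 62 mm high; origin at the centre of its underside; a loose bystander
- cup: clear plastic cup, 68 mm across, 62 mm high; origin at the centre of its underside; a loose bystander
- bowl: small steel bowl, 110 mm across, 45 mm high; origin at the centre of its underside; a loose bystander
- honing_steel: knife-honing steel lying down, 265 mm long, black handle 22 mm wide and 20 mm high towards its -x; origin under it, 135 mm from the butt of the handle; a loose bystander
- spoon: steel spoon with a wooden handle lying down, 200 mm long, under 25 mm high; origin at its underside, mid-length; a loose bystander
Things that resemble listed ones, but are neither listed nor needed, are in the scene too. What is shaped like the case_b but brown or purple is not meant.

How it is judged:
By the outcome, as a careful person would: the job done as asked, in the order asked, and still so for the second after the job is handed in, with the robot touching nothing.
It also fails if it takes over 72 s, if anything falls off the work surface, if the arm or the gripper's body presses on something with over 40 N, if the wrist force passes 120 N, or if a joint passes its speed limit or range.

ROBOT

A 7-joint arm with a two-finger parallel gripper is mounted at the origin on the work surface. World frame = base frame: x ahead of the robot, y to its left, z up, the work surface at z = 0. Lengths are in m, angles in rad, forces in N, time in s.
With the tool pointing down it reaches from about 0.35 to 0.9 m from the base axis. Payload 19.9 kg.
Tool frame: the origin (TCP) lies between the finger pads; the fingertips stand 11 mm ahead of it and the grasp point (between the pads) lies 8 mm behind it (env.finger_overhang is the distance from the TCP to the fingertips, in m); z points along the fingers, y is the line along which they close (so a half turn about z gives the same grasp; the last joint's range is limited). The gripper opens to 85 mm and grips with 20 to 120 N. Pads are 22 mm wide; open, the fingers measure 114 mm over their backs; the gripper's body (76 mm by 85 mm) begins 54 mm behind the grasp point. The pads swing forward as they close: fully open they stand 13 mm farther back than shut.
Start: joints at [-1.226, 0.417, -0.01, 1.614, 0.005, 1.111, -0.053], TCP at [0.236, 0.579, 0.242] pointing down, gripper open.
Joint ranges: [-2.81, 2.81], [-0.39, 2.02], [-1.27, 1.25], [0.06, 2.57], [-1.19, 4.33], [0.19, 2], [-2.82, 2.82]. Speed limits (rad/s): [1.89, 1.89, 2.39, 2.39, 3.01, 3.01, 3.01].

INTERFACE

Orientations are given as a 3x3 rotation matrix whose columns are the frame's x, y, z axes.
In Python, from workcell import env gives the robot as it stands.
- The arm moves only by the tool step_arm, never from a script. Its argument "plan" is one flat list of numbers, 7 for each row, row after row: the closure in counts, from 0 (fully open) to 255 (shut), then the shift along the tool's x, y, z in m, then the turn, a rotation vector about the tool's x, y, z in rad. A call has 1 to 8 rows; each row shifts and turns the commanded pose from where the row before left it, along the tool's axes as they then stand; what a row does not reach is not made up. A row lasts 1/12 s, in which the tool goes at most 41.7 mm and 7.16 degrees, less where a joint would pass 70% of its speed; a pose out of reach is approached as far as the arm can. A call with a gripper value outside its range is refused whole. The fingers move at their own pace and stop on an object; "newtons" is the grip in N (left out, the last holds). Time passes only in rows, so rows that do not move let the fingers close. It gives the time, the measured TCP pose, the force, the opening and the grip force at its end, in the units of the state.
- env.get_state(): the state, without advancing time (a new reading comes with each control period).
- env.capture(name): name is "scene" or "top" or "wrist"; returns a dict with "color" (384x512x3 uint8, red, green, blue), "fx", "fy", "cx", "cy" (pixels), "cam_to_world" (4x4, takes a point from camera to world coordinates). Camera axes: x right, y up, looking along -z (the intrinsics and any distortion apply to the point x, -y, -z); pixel columns grow to the right and rows downward; lengths in m; the calibration is good to about 2 mm. The wrist camera is an equidistant fisheye: a pixel r from the principal point sees the ray r / f radians off the axis. A picture is of the moment at which its call begins. There is no depth.
- env.finish_job(): hands the job in; it is judged then, once.
The state is a dict: "clock": time; "joint_pos": joint angles; "dq": joint speeds; "joint_torque": joint torques, N m; "tool_pos": TCP position; "eef_rot": TCP orientation; "contact_force": force on the tool from outside, world axes, zero at the start; "ft_torque": the same for the moment, N m; "opening": finger opening in m; "gripper_force": force on a finger pad.
Only numpy, scipy, OpenCV 4.12 (cv2) and the standard library are available. Lean on these libraries where they do the work, as an engineer would, in place of code of your own. Each camera call takes 0.05 s, during which the arm holds its last target. There are 200 camera calls.

## Working session

There is one attempt and no reset: what is moved stays moved. The work goes in short steps, Python scripts to look and compute and a tool call to move; the robot and the scene stay as the last step left them, time stands still between calls to the robot, and variables do not carry over. Pictures are saved under pics/ and viewed, at most 10 in all, crops included, and the job is handed in when it is done.

Besides the shell and the picture viewer there is one more tool, called after "Call:" as a command line: name --argument value ..., lists and objects as JSON in quotes. step_arm: Moves the arm, as the interface text tells. Its arguments: {"type":"object","properties":{"plan":{"type":"array","items":{"type":"number"}},"newtons":{"type":"number"}},"required":["plan"]}

```bash
mkdir -p pics; ls; python3 - <<'E'
from workcell import env
import cv2,numpy as np
for n in("top","scene"):
    c=env.capture(n); cv2.imwrite(f"pics/{n}0.png",c["color"][:,:,::-1]); print(n,c["fx"],c["fy"],c["cx"],c["cy"],np.round(c["cam_to_world"],4).tolist(),[k for k in c])
s=env.get_state();print({k:np.round(v,3).tolist() for k,v in s.items()},env.finger_overhang)
E
```

```text
pics
top 424.0273753957986 424.0273753957986 253.9833968735198 186.70552820321095 [[0.0148, 0.9945, -0.1038, 0.357], [-0.9999, 0.0138, -0.0105, -0.0785], [-0.009, 0.104, 0.9945, 1.5543], [0.0, 0.0, 0.0, 1.0]] ['color', 'fx', 'fy', 'cx', 'cy', 'cam_to_world']
scene 371.47303721771823 371.47303721771823 248.05882623871832 192.08610126308193 [[0.1788, -0.687, 0.7044, 1.3797], [0.9837, 0.1092, -0.1432, -0.2378], [0.0215, 0.7184, 0.6953, 0.8945], [0.0, 0.0, 0.0, 1.0]] ['color', 'fx', 'fy', 'cx', 'cy', 'cam_to_world']
{'clock': 0.1, 'joint_pos': [-1.226, 0.418, -0.01, 1.614, 0.005, 1.111, -0.053], 'dq': [-0.002, -0.001, 0.0, -0.002, -0.0, 0.002, -0.001], 'joint_torque': [0.001, -86.583, 0.68, -43.565, 0.019, 0.005, -0.0], 'tool_pos': [0.236, 0.579, 0.242], 'eef_rot': [[-0.926, 0.377, -0.0], [0.377, 0.926, -0.001], [-0.0, -0.001, -1.0]], 'contact_force': [-0.307, 0.636, -0.594], 'ft_torque': [0.031, -0.019, 0.003], 'gripper_force': 0.0, 'opening': 0.085} 0.011
```

View pics/top0.png

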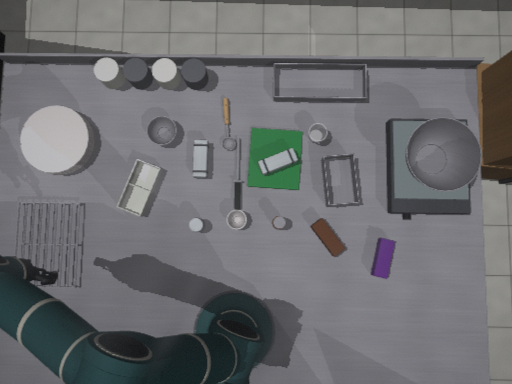

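View pics/scene0.png

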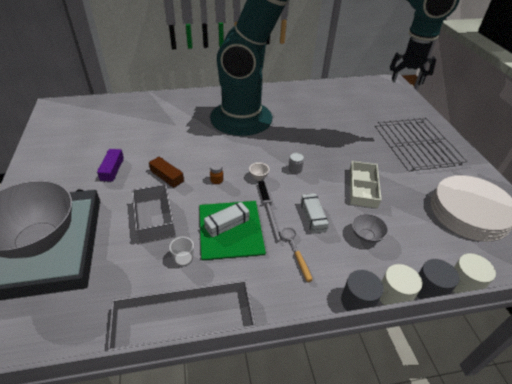

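```bash
cat > h.py <<'E'
from workcell import env
import cv2,numpy as np
def ray(c,u,v):
    d=np.array([(u-c["cx"])/c["fx"],-(v-c["cy"])/c["fy"],-1.]); M=np.array(c["cam_to_world"]); return M[:3,3],M[:3,:3]@d
def onz(c,u,v,z):
    o,d=ray(c,u,v); return o+d*(z-o[2])/d[2]
def proj(c,p):
    M=np.array(c["cam_to_world"]); q=M[:3,:3].T@(np.asarray(p)-M[:3,3]); return np.array([c["cx"]+c["fx"]*q[0]/-q[2],c["cy"]-c["fy"]*q[1]/-q[2]])
E
python3 - <<'E'
import cv2
i=cv2.imread("pics/top0.png")
a=cv2.resize(i[125:222,110:310],None,fx=4,fy=4,interpolation=cv2.INTER_CUBIC);cv2.imwrite("pics/crop0.png",a)
E
```

```text
(no output)
```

View pics/crop0.png

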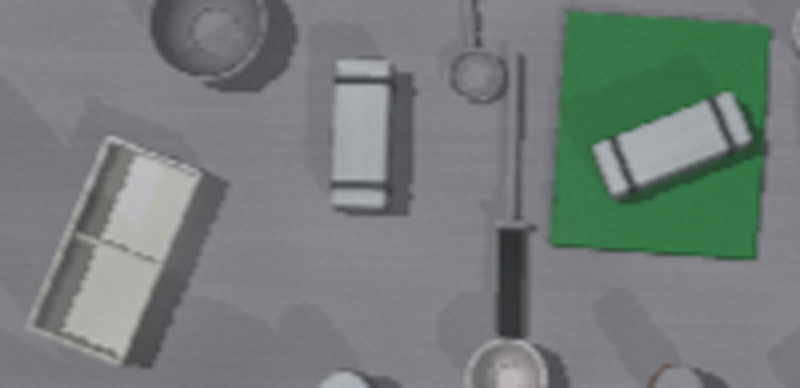

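```bash
python3 - <<'E'
from h import *
c=env.capture("top")
def P(pts,z):
    p=np.array([onz(c,110+(u+.5)/4-.5,125+(v+.5)/4-.5,z) for u,v in pts])[:,:2]
    m=p.mean(0); e=[p[(i+1)%4]-p[i] for i in range(4)]
    print(m.round(4),[ (round(float(np.linalg.norm(x)),4),round(float(np.degrees(np.arctan2(x[1],x[0]))),1)) for x in e])
P([(335,60),(392,60),(388,209),(331,207)],.044)
P([(592,148),(735,92),(752,142),(615,200)],.056)
P([(110,136),(203,174),(125,365),(27,325)],.04)
for n,q in dict(bowl=(210,35),rame=(508,376),tin=(348,385),honing=(511,280),steel=(520,130),spoon=(478,75),jar=(680,385)).items(): print(n,onz(c,110+q[0]/4,125+q[1]/4,.03)[:2].round(3))
E
```

```text
[0.616  0.1339] [(0.0518, -89.3), (0.1362, 180.0), (0.0513, 88.8), (0.1344, 0.2)]
[ 0.607  -0.1472] [(0.1378, -67.6), (0.0477, -161.2), (0.1331, 113.9), (0.0512, 24.4)]
[0.5083 0.3523] [(0.0921, -111.4), (0.1844, 159.9), (0.096, 68.9), (0.185, -21.3)]
bowl [0.707 0.276]
rame [ 0.399 -0.003]
tin [0.389 0.14 ]
honing [ 0.485 -0.004]
steel [ 0.622 -0.01 ]
spoon [0.673 0.029]
jar [ 0.393 -0.157]
```

Call:
step_arm --plan '[0,0,0,0,0,0,-0.0965,0,0,0,0,0,0,-0.0965,0,0,0,0,0,0,-0.0965,0,0,0,0,0,0,-0.0965,0,-0.024,-0.028,0,0,0,0,0,-0.024,-0.028,0,0,0,0,0,-0.024,-0.028,0,0,0,0,0,-0.024,-0.028,0,0,0,0]'

```text
clock: 0.82
tool_pos: [0.3324, 0.4652, 0.2421]
eef_rot: [[-1.0, 0.001, -0.0], [0.001, 1.0, -0.0], [0.0, -0.0, -1.0]]
contact_force: [0.5, -0.0, 0.2]
opening: 0.0856
gripper_force: 0.0
```

Call:
step_arm --plan '[0,-0.024,-0.028,0.005,0,0,0,0,-0.024,-0.028,0.005,0,0,0,0,-0.024,-0.028,0.005,0,0,0,0,-0.024,-0.028,0.005,0,0,0,0,-0.024,-0.028,0.005,0,0,0,0,-0.024,-0.028,0.005,0,0,0,0,-0.024,-0.028,0.005,0,0,0,0,-0.024,-0.028,0.005,0,0,0]'

```text
clock: 1.48
tool_pos: [0.5243, 0.241, 0.202]
eef_rot: [[-1.0, 0.001, -0.0], [0.001, 1.0, -0.0], [0.0, -0.0, -1.0]]
contact_force: [0.7, 0.6, -0.5]
opening: 0.0855
gripper_force: 0.0
```

Call:
step_arm --plan '[0,-0.023,-0.0268,0,0,0,0,0,-0.023,-0.0268,0,0,0,0,0,-0.023,-0.0268,0,0,0,0,0,-0.023,-0.0268,0,0,0,0,0,0,0,0.03,0,0,0,0,0,0,0.03,0,0,0,0,0,0,0.03,0,0,0,0,0,0,0,0,0,0]'

```text
clock: 2.15
tool_pos: [0.6125, 0.1345, 0.1068]
eef_rot: [[-1.0, 0.001, -0.008], [0.001, 1.0, -0.002], [0.008, -0.002, -1.0]]
contact_force: [-0.8, -0.7, -0.4]
opening: 0.0854
gripper_force: 0.0
```

```bash
python3 - <<'E'
from h import *
c=env.capture("wrist"); cv2.imwrite("pics/w1.png",c["color"][:,:,::-1])
E
```

```text
(no output)
```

View pics/w1.png

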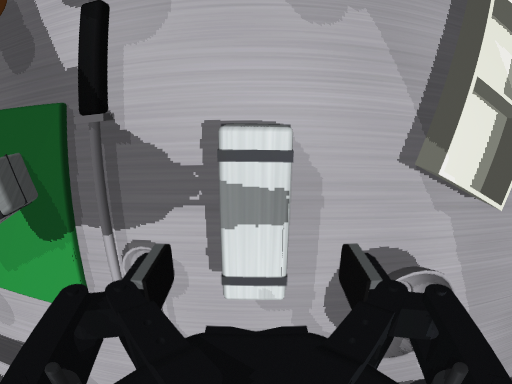

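Call:
step_arm --plan '[0,-0.004,0,0.0185,0,0,0,0,0,0,0.0185,0,0,0,0,0,0,0.0185,0,0,0,0,0,0,0.0185,0,0,0,0,0,0,0.0165,0,0,0,0,0,0,0,0,0,0,255,0,0,0,0,0,0,255,0,0,0,0,0,0]' --newtons 7

```text
clock: 2.87
tool_pos: [0.6205, 0.1356, 0.0239]
eef_rot: [[-1.0, 0.001, 0.002], [0.001, 1.0, 0.0], [-0.002, 0.0, -1.0]]
contact_force: [0.5, -0.6, 0.0]
opening: 0.0641
gripper_force: 0.0
```

Call:
step_arm --plan '[255,0,0,0,0,0,0,255,0,0,0,0,0,0,255,0,0,0,0,0,0,255,0,0,0,0,0,0]'

```text
clock: 3.2
tool_pos: [0.6205, 0.1351, 0.0239]
eef_rot: [[-1.0, 0.001, 0.002], [0.001, 1.0, 0.0], [-0.002, 0.0, -1.0]]
contact_force: [-1.1, -2.1, 9.5]
opening: 0.0496
gripper_force: 20.4
```

Call:
step_arm --plan '[255,0,0,-0.01,0,0,0,255,0,0,-0.01,0,0,0,255,0,0,-0.01,0,0,0,255,0,0,-0.01,0,0,0,255,0,0,0,0,0,0,255,0,0,0,0,0,0,255,0,0,0,0,0,0]'

```text
clock: 3.78
tool_pos: [0.6191, 0.1353, 0.0616]
eef_rot: [[-1.0, 0.001, -0.0], [0.001, 1.0, -0.0], [0.0, -0.0, -1.0]]
contact_force: [-0.5, -0.7, -5.8]
opening: 0.0494
gripper_force: 23.4
```

```bash
python3 - <<'E'
from h import *
c=env.capture("wrist"); cv2.imwrite("pics/w2.png",c["color"][:,:,::-1]); s=env.get_state()
for k in("tool_pos","contact_force","ft_torque","gripper_force","opening"):print(k,np.round(s[k],3))
E
```

```text
tool_pos [0.619 0.135 0.061]
contact_force [-0.159  0.802 -6.776]
ft_torque [-0.014  0.17   0.011]
gripper_force 23.447
opening 0.05
```

View pics/w2.png

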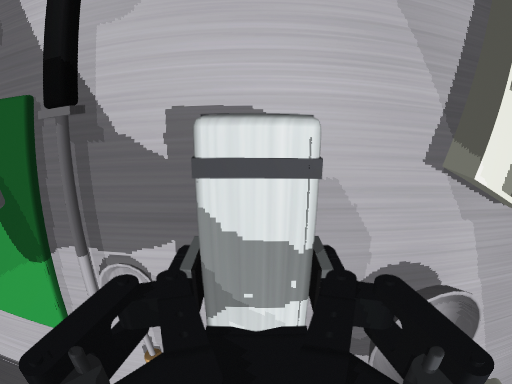

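Call:
step_arm --plan '[255,0,0,0.012,0,0,0,255,0,0,0.012,0,0,0,255,0,0,0.012,0,0,0,255,0,0,0.002,0,0,0,255,0,0,0,0,0,0,0,0,0,0,0,0,0,0,0,0,0,0,0,0,0,0,0,0,0,0,0]'

```text
clock: 4.5
tool_pos: [0.6195, 0.1353, 0.0235]
eef_rot: [[-1.0, 0.001, 0.0], [0.001, 1.0, -0.0], [-0.0, -0.0, -1.0]]
contact_force: [-0.6, 0.2, -0.5]
opening: 0.0832
gripper_force: 0.0
```

Call:
step_arm --plan '[0,0,0,0,0,0,0,0,0.018,0,0,0,0,0,0,0.018,0,0,0,0,0,0,0.016,0,0,0,0,0,0,0,0,0,0,0,0]'

```text
clock: 4.92
tool_pos: [0.5649, 0.1356, 0.0237]
eef_rot: [[-1.0, 0.0, -0.002], [0.0, 1.0, -0.0], [0.002, -0.0, -1.0]]
contact_force: [-0.1, 0.2, 0.2]
opening: 0.085
gripper_force: 0.0
```

Call:
step_arm --plan '[255,0,0,0,0,0,0,255,0,0,0,0,0,0,255,0,0,0,0,0,0,255,0,0,0,0,0,0,255,0,0,0,0,0,0,255,0,0,0,0,0,0,255,0,0,0,0,0,0]' --newtons 12

```text
clock: 5.5
tool_pos: [0.5681, 0.1353, 0.024]
eef_rot: [[-1.0, 0.001, 0.001], [0.001, 1.0, 0.0], [-0.001, 0.0, -1.0]]
contact_force: [4.6, -0.6, 0.4]
opening: 0.0496
gripper_force: 21.0
```

Call:
step_arm --plan '[255,0,0,-0.012,0,0,0,255,0,0,-0.018,0,0,0,255,0,0,-0.02,0,0,0,255,0,0,-0.02,0,0,0,255,0,0,-0.02,0,0,0,255,0,0,-0.02,0,0,0,255,0,0,-0.02,0,0,0,255,0,0,-0.02,0,0,0]'

```text
clock: 6.17
tool_pos: [0.5664, 0.1351, 0.1747]
eef_rot: [[-1.0, 0.001, -0.002], [0.001, 1.0, -0.001], [0.002, -0.001, -1.0]]
contact_force: [0.3, -0.0, -5.9]
opening: 0.0498
gripper_force: 24.6
```

Call:
step_arm --plan '[255,0,0,-0.02,0,0,0,255,0,0,-0.015,0,0,0,255,0,0,-0.01,0,0,0,255,0,0,0,0,0,0]'

```text
clock: 6.5
tool_pos: [0.5677, 0.1354, 0.2207]
eef_rot: [[-1.0, 0.001, 0.002], [0.001, 1.0, 0.001], [-0.002, 0.001, -1.0]]
contact_force: [1.0, -0.1, -5.6]
opening: 0.0498
gripper_force: 24.6
```

```bash
python3 - <<'E'
from h import *
c=env.capture("wrist"); d=env.capture("scene"); cv2.imwrite("pics/w3.png",np.hstack([c["color"],cv2.resize(d["color"][60:252,240:496],(512,384))])[:,:,::-1][:, ::1]) 
i=cv2.imread("pics/w3.png"); cv2.imwrite("pics/w3.png",cv2.resize(i,(800,300)))
s=env.get_state()
for k in("tool_pos","contact_force","ft_torque","gripper_force","opening","joint_pos"):print(k,np.round(s[k],3))
E
```

```text
tool_pos [0.567 0.135 0.218]
contact_force [-0.633 -0.381 -6.086]
ft_torque [-0.079  0.249 -0.   ]
gripper_force 24.543
opening 0.05
joint_pos [-0.401  0.368  0.144  1.751 -0.06   1.028  1.335]
```

View pics/w3.png

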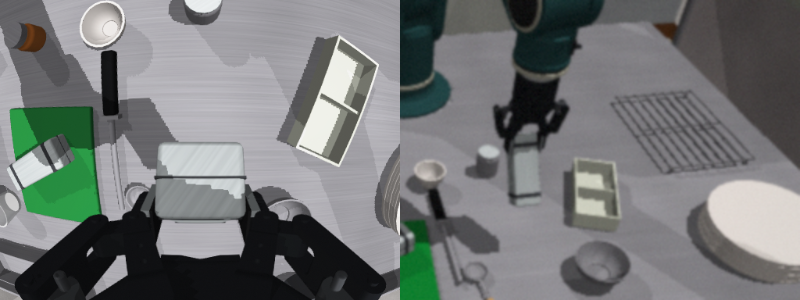

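Call:
step_arm --plan '[255,0,0,0,0,0,0.12,255,0,0,0,0,0,0.12,255,0,0,0,0,0,0.12,255,0,0,0,0,0.1,0,255,0,0,0,0,0.1,0,255,0,0,0,0,0.1,0,255,0,0,0,0,0.1,0,255,0,0,0,0,0.1,0]'

```text
clock: 7.27
tool_pos: [0.5673, 0.1351, 0.2179]
eef_rot: [[-0.819, 0.353, -0.453], [0.309, 0.936, 0.171], [0.484, -0.0, -0.875]]
contact_force: [1.7, 0.1, -6.2]
opening: 0.05
gripper_force: 24.6
```

```bash
python3 - <<'E'
from h import *
s=env.get_state()
for k in("tool_pos","eef_rot","contact_force","ft_torque","gripper_force","opening","joint_pos"):print(k,np.round(s[k],3).tolist())
E
```

```text
tool_pos [0.567, 0.135, 0.218]
eef_rot [[-0.819, 0.353, -0.453], [0.309, 0.936, 0.171], [0.484, -0.0, -0.875]]
contact_force [1.709, 0.057, -6.196]
ft_torque [-0.412, -1.083, 0.013]
gripper_force 24.599
opening 0.05
joint_pos [-0.266, 0.623, 0.156, 1.444, -0.316, 1.545, 1.175]
```

Call:
step_arm --plan '[255,0,0,0,0,0.1,0,255,0,0,0,0,0.1,0,255,0,0,0,0,0,0]'

```text
clock: 7.52
tool_pos: [0.5671, 0.1336, 0.2144]
eef_rot: [[-0.708, 0.356, -0.611], [0.272, 0.935, 0.229], [0.652, -0.004, -0.758]]
contact_force: [-0.3, -0.6, -8.6]
opening: 0.0495
gripper_force: 24.8
```

```bash
cat >> h.py <<'E'
def overlay(name,R0,lx,lz,out,phi=0.):
    """draw case: upright with y along tool y; grasp at (lx from heavy end, lz from mid towards case z)"""
    s=env.get_state(); R=np.array(s["eef_rot"]); p=np.array(s["tool_pos"])-0.011*R[:,2]
    y=R[:,1]; ax=np.array([0,0,-1.]); zc=R0*np.cross(ax,y); zc/=np.linalg.norm(zc)
    c=env.capture(name); im=cv2.resize(c["color"][:,:,::-1],None,fx=4,fy=4,interpolation=cv2.INTER_CUBIC)
    for a in (lx,lx-.136):
        q=[proj(c,p+ax*a+y*b+zc*(d-lz)) for b,d in((-.025,-.022),(.025,-.022),(.025,.022),(-.025,.022))]
        cv2.polylines(im,[(np.array(q)*4+1.5).astype(int)],True,(0,0,255) if a>0 else (255,0,0),1)
    u=(proj(c,p)*4).astype(int); x0,y0=max(u[0]-300,0),max(u[1]-250,0)
    cv2.imwrite(out,im[y0:y0+500,x0:x0+600]); return s
E
python3 - <<'E'
from h import *
s=overlay("scene",1,.118,.012,"pics/s4.png")
R=np.array(s["eef_rot"]);print(s["tool_pos"].round(4) if hasattr(s["tool_pos"],"round") else s["tool_pos"],R.round(3).tolist(),np.round(s["joint_pos"],3))
E
```

```text
[0.5671 0.1336 0.2144] [[-0.708, 0.356, -0.611], [0.272, 0.935, 0.229], [0.652, -0.004, -0.758]] [-0.209  0.739  0.133  1.331 -0.375  1.738  1.191]
```

View pics/s4.png

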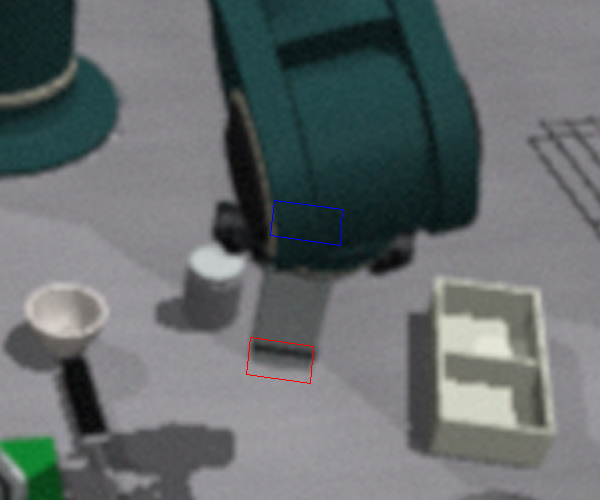

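```bash
python3 - <<'E'
from h import *
i=cv2.imread("pics/s4.png").astype(int)
for v in range(262,400,4):
    print(v,[tuple(i[v,int(u+(340-v)*0.10)]) for u in (255,270,285,300,325)])
E
```

```text
262 [(np.int64(39), np.int64(38), np.int64(37)), (np.int64(27), np.int64(25), np.int64(12)), (np.int64(31), np.int64(28), np.int64(18)), (np.int64(25), np.int64(23), np.int64(11)), (np.int64(28), np.int64(27), np.int64(16))]
266 [(np.int64(62), np.int64(60), np.int64(61)), (np.int64(32), np.int64(33), np.int64(22)), (np.int64(30), np.int64(30), np.int64(19)), (np.int64(38), np.int64(38), np.int64(30)), (np.int64(29), np.int64(28), np.int64(14))]
270 [(np.int64(92), np.int64(88), np.int64(88)), (np.int64(48), np.int64(50), np.int64(42)), (np.int64(44), np.int64(43), np.int64(38)), (np.int64(49), np.int64(54), np.int64(48)), (np.int64(40), np.int64(42), np.int64(33))]
274 [(np.int64(115), np.int64(110), np.int64(113)), (np.int64(78), np.int64(78), np.int64(74)), (np.int64(70), np.int64(71), np.int64(68)), (np.int64(55), np.int64(59), np.int64(58)), (np.int64(62), np.int64(65), np.int64(63))]
278 [(np.int64(116), np.int64(113), np.int64(115)), (np.int64(92), np.int64(92), np.int64(89)), (np.int64(87), np.int64(87), np.int64(84)), (np.int64(66), np.int64(65), np.int64(64)), (np.int64(78)
[... 6295 characters left out ...]
, np.int64(148), np.int64(150)), (np.int64(155), np.int64(149), np.int64(152)), (np.int64(153), np.int64(149), np.int64(149)), (np.int64(152), np.int64(147), np.int64(151)), (np.int64(148), np.int64(143), np.int64(147))]
394 [(np.int64(155), np.int64(149), np.int64(150)), (np.int64(155), np.int64(149), np.int64(152)), (np.int64(156), np.int64(149), np.int64(152)), (np.int64(155), np.int64(150), np.int64(152)), (np.int64(152), np.int64(146), np.int64(151))]
398 [(np.int64(156), np.int64(150), np.int64(152)), (np.int64(156), np.int64(150), np.int64(151)), (np.int64(155), np.int64(151), np.int64(154)), (np.int64(155), np.int64(150), np.int64(153)), (np.int64(153), np.int64(147), np.int64(149))]
```

Call:
step_arm --plan '[255,0,0,0,0,-0.085,0,255,0,0,0,0,-0.085,0,255,0.006,0.015,0.0036,0,0,0,255,0.011,0.028,0.0066,0,0,0,255,0.014,0.034,0.008,0,0,0,255,0.014,0.034,0.008,0,0,0,255,0.014,0.034,0.008,0,0,0,255,0.009,0.024,0.0055,0,0,0]'

```text
clock: 8.23
tool_pos: [0.5515, 0.326, 0.2194]
eef_rot: [[-0.809, 0.35, -0.472], [0.301, 0.937, 0.178], [0.504, 0.002, -0.864]]
contact_force: [-0.4, 1.3, -6.4]
opening: 0.0498
gripper_force: 24.7
```

Call:
step_arm --plan '[255,0.005,0.014,0.003,0,0,0,255,0,0,0,0,0,0,255,0,0,0,0,0,0]'

```text
clock: 8.48
tool_pos: [0.5522, 0.3373, 0.2187]
eef_rot: [[-0.809, 0.351, -0.472], [0.303, 0.936, 0.177], [0.504, 0.0, -0.864]]
contact_force: [-0.2, -1.7, -6.3]
opening: 0.0498
gripper_force: 24.8
```

```bash
python3 - <<'E'
from h import *
s=overlay("scene",1,.118,.006,"pics/s5.png")
R=np.array(s["eef_rot"]);print(s["tool_pos"].round(4),R.round(3).tolist(),np.round(s["joint_pos"],3))
E
```

```text
[0.5522 0.3373 0.2187] [[-0.809, 0.351, -0.472], [0.303, 0.936, 0.177], [0.504, 0.0, -0.864]] [-0.483  0.698  0.086  1.312 -0.412  1.539  0.904]
```

View pics/s5.png

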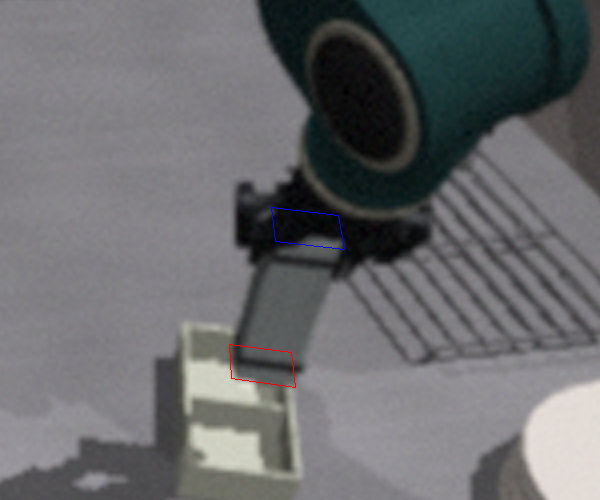

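Call:
step_arm --plan '[255,0,0,0,0,-0.08,0,255,-0.0087,0,0.018,0,0,0,255,-0.0087,0,0.018,0,0,0,255,-0.0087,0,0.018,0,0,0,255,-0.0065,0,0.0135,0,0,0,255,-0.0044,0,0.009,0,0,0,255,-0.0022,0,0.0045,0,0,0,255,0,0,0,0,0,0]'

```text
clock: 9.2
tool_pos: [0.5529, 0.3359, 0.1281]
eef_rot: [[-0.842, 0.354, -0.408], [0.319, 0.935, 0.153], [0.435, -0.001, -0.9]]
contact_force: [-0.5, 0.9, -5.2]
opening: 0.05
gripper_force: 25.0
```

Call:
step_arm --plan '[255,-0.002,0,0.004,0,0,0,255,-0.001,0,0.002,0,0,0,255,0,0,0,0,0,0]'

```text
clock: 9.45
tool_pos: [0.5531, 0.3363, 0.1222]
eef_rot: [[-0.843, 0.353, -0.407], [0.318, 0.936, 0.154], [0.435, 0.0, -0.901]]
contact_force: [-0.2, 0.1, -5.5]
opening: 0.0497
gripper_force: 24.9
```

Call:
step_arm --plan '[255,-0.0013,0,0.0027,0,0,0,255,-0.0013,0,0.0027,0,0,0,255,0,0,0,0,0,0]'

```text
clock: 9.7
tool_pos: [0.5534, 0.3364, 0.1168]
eef_rot: [[-0.843, 0.353, -0.406], [0.318, 0.936, 0.154], [0.435, 0.001, -0.901]]
contact_force: [0.2, -0.1, 1.3]
opening: 0.0491
gripper_force: 25.8
```

Call:
step_arm --plan '[255,-0.0009,0,0.0018,0,0,0,255,-0.0009,0,0.0018,0,0,0,255,0,0,0,0,0,0]'

```text
clock: 9.95
tool_pos: [0.5551, 0.3364, 0.1157]
eef_rot: [[-0.844, 0.354, -0.403], [0.318, 0.935, 0.156], [0.432, 0.003, -0.902]]
contact_force: [2.0, -6.3, 31.2]
opening: 0.0497
gripper_force: 30.0
```

Call:
step_arm --plan '[255,0.0013,0,-0.0026,0,0,0,255,0,0,0,0,0,0]'

```text
clock: 10.12
tool_pos: [0.5535, 0.3365, 0.1159]
eef_rot: [[-0.843, 0.353, -0.406], [0.318, 0.936, 0.154], [0.434, 0.001, -0.901]]
contact_force: [2.6, -3.3, 13.1]
opening: 0.05
gripper_force: 27.8
```

```bash
python3 - <<'E'
from h import *
s=overlay("scene",1,.118,.006,"pics/s6.png")
for k in("tool_pos","contact_force","ft_torque","gripper_force"):print(k,np.round(s[k],3).tolist())
E
```

```text
tool_pos [0.554, 0.336, 0.116]
contact_force [2.631, -3.27, 13.117]
ft_torque [-0.067, 0.036, 0.074]
gripper_force 27.755
```

View pics/s6.png

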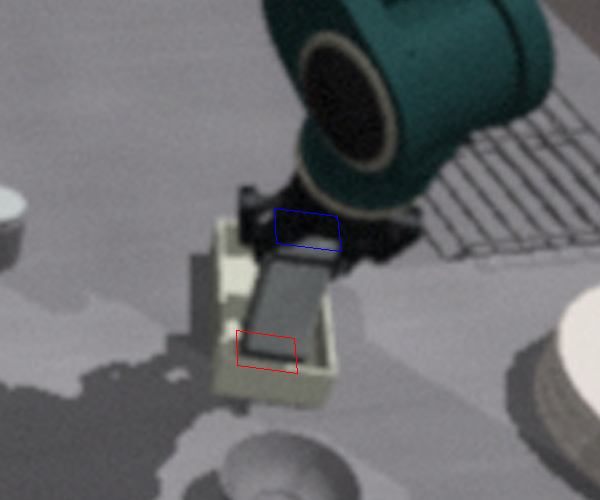

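Call:
step_arm --plan '[255,0.0004,0,-0.0009,0,0,0,255,0,0,0,0,0,0,90,0,0,0,0,0,0,60,0,0,0,0,0,0,20,0,0,0,0,0,0,0,0,0,0,0,0,0,0,0,0,0,0,0,0,0,0,0,0,0,0]'

```text
schema error: expected a multiple of 7 numbers
```

Call:
step_arm --plan '[0,0,0,-0.02,0,0,0,0,0,0,-0.03,0,0,0,0,0,0,-0.03,0,0,0,0,0,0,-0.03,0,0,0,0,0,0,0,0,0,0]'

```text
clock: 10.58
tool_pos: [0.6012, 0.3188, 0.2193]
eef_rot: [[-0.845, 0.355, -0.4], [0.318, 0.935, 0.156], [0.43, 0.004, -0.903]]
contact_force: [-0.4, 0.9, 1.4]
opening: 0.0855
gripper_force: 0.0
```

```bash
python3 - <<'E'
from h import *
s=env.get_state();R=np.array(s["eef_rot"]);print(s["tool_pos"].round(4),R.round(3).tolist(),np.round(s["joint_pos"],3))
c=env.capture("scene"); a=cv2.resize(c["color"][150:270,330:450,::-1],(480,480)); b=env.capture("top")["color"][140:230,105:195,::-1]
cv2.imwrite("pics/s7.png",np.hstack([a,cv2.resize(b,(320,320)).repeat(1,0) if 0 else cv2.copyMakeBorder(cv2.resize(b,(320,320)),0,160,0,0,cv2.BORDER_CONSTANT)]))
E
```

```text
[0.6012 0.3188 0.2193] [[-0.845, 0.355, -0.4], [0.318, 0.935, 0.156], [0.43, 0.004, -0.903]] [-0.467  0.73   0.114  1.231 -0.37   1.529  0.921]
```

View pics/s7.png

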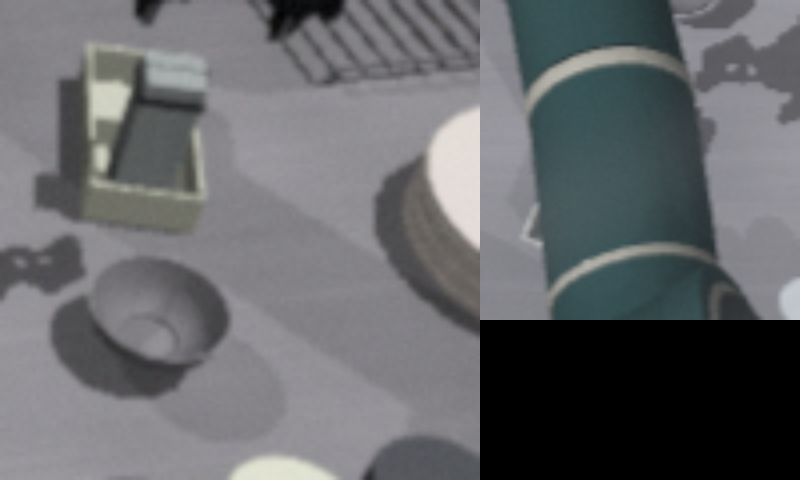

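Call:
step_arm --plan '[0,0,0,0,0,-0.11,0,0,0,0,0,0,-0.11,0,0,0,0,0,0,-0.11,0,0,0,0,0,0,-0.11,0,0,-0.0131,-0.0334,0,0,0,0,0,-0.0131,-0.0334,0,0,0,0,0,-0.0131,-0.0334,0,0,0,0,0,-0.0131,-0.0334,0,0,0,0]'

```text
clock: 11.35
tool_pos: [0.5982, 0.1752, 0.2124]
eef_rot: [[-0.936, 0.351, -0.011], [0.351, 0.936, 0.003], [0.011, -0.001, -1.0]]
contact_force: [2.8, -0.2, 0.6]
opening: 0.0855
gripper_force: 0.0
```

Call:
step_arm --plan '[0,-0.0131,-0.0334,0,0,0,0,0,-0.0131,-0.0334,0,0,0,0,0,-0.0131,-0.0334,0,0,0,0,0,-0.0131,-0.0334,0,0,0,0,0,-0.0131,-0.0334,0,0,0,0,0,-0.0131,-0.0334,0,0,0,0,0,-0.0131,-0.0334,0,0,0,0,0,-0.0131,-0.0334,0,0,0,0]'

```text
clock: 12.02
tool_pos: [0.6024, -0.1119, 0.2114]
eef_rot: [[-0.936, 0.352, -0.011], [0.352, 0.936, 0.004], [0.012, -0.0, -1.0]]
contact_force: [0.7, -0.5, 0.5]
opening: 0.0852
gripper_force: 0.0
```

Call:
step_arm --plan '[0,-0.0131,-0.0334,0,0,0,0,0,0,0,0,0,0,0.114,0,0,0,0,0,0,0.114,0,0,0,0,0,0,0.114,0,0,0,0,0,0,0.114,0,0,0,0,0,0,0.114,0,0,0,0,0,0,0.114,0,0,0,0,0,0,0.114]'

```text
clock: 12.68
tool_pos: [0.6032, -0.1461, 0.2111]
eef_rot: [[-0.396, 0.918, -0.011], [0.918, 0.396, 0.004], [0.008, -0.009, -1.0]]
contact_force: [0.5, 0.4, 0.1]
opening: 0.0858
gripper_force: 0.0
```

```bash
python3 - <<'E'
from h import *
s=env.get_state();R=np.array(s["eef_rot"]);print(s["tool_pos"].round(4),R.round(3).tolist(),np.round(s["joint_pos"],3))
# wrist: find case_b (bright grey on green) ; use fisheye unprojection onto board-top+44 plane
c=env.capture("wrist"); im=c["color"]; M=np.array(c["cam_to_world"]); print(M.round(3).tolist())
h=cv2.cvtColor(im,cv2.COLOR_RGB2HSV)
vs,us=np.mgrid[0:384,0:512]; x=(us-c["cx"])/c["fx"]; y=(vs-c["cy"])/c["fy"]; r=np.hypot(x,y)+1e-9
d=np.stack([np.sin(r)*x/r,-np.sin(r)*y/r,-np.cos(r)],-1)@M[:3,:3].T
P=M[:3,3]+d*((.056-M[2,3])/d[...,2:]); 
near=(abs(P[...,0]-.607)<.09)&(abs(P[...,1]+.147)<.09)&(d[...,2]<-.2)
m=(near&(h[...,1]<60)&(h[...,2]>120)).astype(np.uint8)
m=cv2.morphologyEx(m,cv2.MORPH_CLOSE,np.ones((9,9)))
n,l,st,ce=cv2.connectedComponentsWithStats(m); k=1+np.argmax(st[1:,4]); pts=P[l==k][:,:2].astype(np.float32)
print(st[k],cv2.minAreaRect((pts*1000)))
E
```

```text
[ 0.6032 -0.1461  0.2111] [[-0.396, 0.918, -0.011], [0.918, 0.396, 0.004], [0.008, -0.009, -1.0]] [-0.189  0.487  0.513  1.661 -0.265  1.075  0.812]
[[0.919, -0.381, -0.104, 0.576], [0.395, 0.881, 0.26, -0.079], [-0.008, -0.28, 0.96, 0.342], [0.0, 0.0, 0.0, 1.0]]
[ 152   67  157  219 9858] ((606.9724731445312, -146.99774169921875), (179.90769958496094, 179.94439697265625), 89.9939956665039)
```

Call:
step_arm --plan '[0,-0.0025,0.0033,0.023,0,0,0,0,0,0,0.023,0,0,0,0,0,0,0.023,0,0,0,0,0,0,0.023,0,0,0,0,0,0,0.023,0,0,0,0,0,0,0.023,0,0,0,0,0,0,0.02,0,0,0,0,0,0,0,0,0,0]'

```text
clock: 13.4
tool_pos: [0.6037, -0.1461, 0.0499]
eef_rot: [[-0.403, 0.915, -0.016], [0.915, 0.403, 0.005], [0.011, -0.013, -1.0]]
contact_force: [-0.6, 0.3, -1.4]
opening: 0.0855
gripper_force: 0.0
```

Call:
step_arm --plan '[0,-0.002,0.003,0.015,0,0,0,0,0,0,0,0,0,0,255,0,0,0,0,0,0,255,0,0,0,0,0,0,255,0,0,0,0,0,0,255,0,0,0,0,0,0,255,0,0,0,0,0,0,255,0,0,0,0,0,0]' --newtons 7

```text
clock: 14.07
tool_pos: [0.6102, -0.1479, 0.0406]
eef_rot: [[-0.401, 0.916, -0.008], [0.916, 0.401, 0.004], [0.007, -0.006, -1.0]]
contact_force: [-2.0, 1.3, 6.3]
opening: 0.0499
gripper_force: 20.4
```

Call:
step_arm --plan '[255,0,0,0,0,0,0,255,0,0,-0.01,0,0,0,255,0,0,-0.01,0,0,0,255,0,0,-0.01,0,0,0,255,0,0,0,0,0,0,255,0,0,0,0,0,0,255,0,0,0,0,0,0]'

```text
clock: 14.65
tool_pos: [0.61, -0.1478, 0.0693]
eef_rot: [[-0.401, 0.916, -0.009], [0.916, 0.401, 0.004], [0.007, -0.007, -1.0]]
contact_force: [-1.1, -0.4, -5.6]
opening: 0.0496
gripper_force: 22.4
```

```bash
python3 - <<'E'
from h import *
s=env.get_state();R=np.array(s["eef_rot"]);t=np.array(s["ft_torque"])
for k in("tool_pos","contact_force","ft_torque","gripper_force","opening"):print(k,np.round(s[k],3))
print(R.round(3).tolist(),"torque in tool axes",(R.T@t).round(3))
E
```

```text
tool_pos [ 0.61  -0.148  0.069]
contact_force [-1.108 -0.394 -5.63 ]
ft_torque [-0.16  -0.057  0.014]
gripper_force 22.375
opening 0.05
[[-0.401, 0.916, -0.009], [0.916, 0.401, 0.004], [0.007, -0.007, -1.0]] torque in tool axes [ 0.012 -0.17  -0.013]
```

Call:
step_arm --plan '[255,0,0,0.012,0,0,0,255,0,0,0.01,0,0,0,255,0,0,0.007,0,0,0,255,0,0,0,0,0,0,0,0,0,0,0,0,0,0,0,0,0,0,0,0,0,0,0,0,0,0,0,0,0,0,0,0,0,0]'

```text
clock: 15.32
tool_pos: [0.6099, -0.1479, 0.0403]
eef_rot: [[-0.4, 0.916, -0.009], [0.916, 0.4, 0.003], [0.007, -0.007, -1.0]]
contact_force: [-0.0, -0.3, 0.4]
opening: 0.0854
gripper_force: 0.0
```

Call:
step_arm --plan '[0,0,0,0,0,0,0,0,-0.016,0,0,0,0,0,0,-0.016,0,0,0,0,0,0,-0.016,0,0,0,0,0,0,0,0,0.004,0,0,0,0,0,0,0,0,0,0]'

```text
clock: 15.82
tool_pos: [0.6287, -0.1925, 0.0354]
eef_rot: [[-0.399, 0.917, -0.01], [0.917, 0.399, 0.003], [0.007, -0.008, -1.0]]
contact_force: [0.1, 0.5, -0.8]
opening: 0.0852
gripper_force: 0.0
```

Call:
step_arm --plan '[255,0,0,0,0,0,0,255,0,0,0,0,0,0,255,0,0,0,0,0,0,255,0,0,0,0,0,0,255,0,0,0,0,0,0,255,0,0,0,0,0,0,255,0,0,0,0,0,0]' --newtons 12

```text
clock: 16.4
tool_pos: [0.629, -0.1912, 0.0362]
eef_rot: [[-0.401, 0.916, -0.01], [0.916, 0.401, 0.004], [0.008, -0.007, -1.0]]
contact_force: [-3.1, 4.3, 6.8]
opening: 0.0499
gripper_force: 21.8
```

Call:
step_arm --plan '[255,0,0,-0.012,0,0,0,255,0,0,-0.018,0,0,0,255,0,0,-0.02,0,0,0,255,0,0,-0.02,0,0,0,255,0,0,-0.02,0,0,0,255,0,0,-0.02,0,0,0,255,0,0,-0.02,0,0,0,255,0,0,-0.02,0,0,0]'

```text
clock: 17.07
tool_pos: [0.63, -0.1925, 0.1874]
eef_rot: [[-0.4, 0.916, -0.01], [0.916, 0.4, 0.003], [0.007, -0.008, -1.0]]
contact_force: [-0.6, -0.2, -5.9]
opening: 0.0499
gripper_force: 24.1
```

Call:
step_arm --plan '[255,0,0,-0.02,0,0,0,255,0,0,-0.02,0,0,0,255,0,0,-0.01,0,0,0,255,0,0,-0.005,0,0,0,255,0,0,0,0,0,0,255,0,0,0,0,0,0]'

```text
clock: 17.57
tool_pos: [0.6305, -0.1924, 0.2401]
eef_rot: [[-0.4, 0.916, -0.01], [0.916, 0.4, 0.004], [0.008, -0.008, -1.0]]
contact_force: [0.0, -0.3, -5.4]
opening: 0.0498
gripper_force: 24.2
```

```bash
python3 - <<'E'
from h import *
s=env.get_state();R=np.array(s["eef_rot"]);t=np.array(s["ft_torque"])
for k in("tool_pos","contact_force","joint_pos","gripper_force","opening"):print(k,np.round(s[k],3))
print(R.round(3).tolist(),"torque in tool axes",(R.T@t).round(3))
E
```

```text
tool_pos [ 0.631 -0.192  0.24 ]
contact_force [ 0.029 -0.298 -5.359]
joint_pos [-0.105  0.53   0.512  1.528 -0.273  1.167  0.871]
gripper_force 24.172
opening 0.05
[[-0.4, 0.916, -0.01], [0.916, 0.4, 0.004], [0.008, -0.008, -1.0]] torque in tool axes [ 0.    -0.177 -0.029]
```

Call:
step_arm --plan '[255,0,0,-0.008,0,0,-0.1,255,0,0,-0.008,0,0,-0.1,255,0,0,-0.008,0,0,-0.1,255,0,0,-0.008,0,0,-0.1,255,0,0,-0.008,0,0,-0.1,255,0,0,-0.008,0,0,-0.1,255,0,0,0,0,0,-0.1,255,0,0,0,0,0,-0.1]'

```text
clock: 18.23
tool_pos: [0.6311, -0.1927, 0.288]
eef_rot: [[-0.938, 0.347, -0.011], [0.347, 0.938, 0.004], [0.011, -0.0, -1.0]]
contact_force: [0.6, -0.2, -6.3]
opening: 0.0498
gripper_force: 24.2
```

Call:
step_arm --plan '[255,0.008,0.0104,0,0,0,0,255,0.0148,0.0195,0,0,0,0,255,0.0196,0.0259,0,0,0,0,255,0.0196,0.0259,0,0,0,0,255,0.0196,0.0259,0,0,0,0,255,0.0196,0.0259,0,0,0,0,255,0.0196,0.0259,0,0,0,0,255,0.0196,0.0259,0,0,0,0]'

```text
clock: 18.9
tool_pos: [0.5637, 0.0317, 0.2893]
eef_rot: [[-0.936, 0.352, -0.011], [0.352, 0.936, 0.003], [0.011, -0.001, -1.0]]
contact_force: [0.7, -0.2, -5.2]
opening: 0.0492
gripper_force: 24.2
```

Call:
step_arm --plan '[255,0.0196,0.0259,0,0,0,0,255,0.0196,0.0259,0,0,0,0,255,0.0196,0.0259,0,0,0,0,255,0.0196,0.0259,0,0,0,0,255,0.0196,0.0259,0,0,0,0,255,0.0196,0.0259,0,0,0,0,255,0.0196,0.0259,0,0,0,0,255,0.0196,0.0259,0,0,0,0]'

```text
clock: 19.57
tool_pos: [0.4895, 0.2805, 0.2908]
eef_rot: [[-0.936, 0.352, -0.011], [0.352, 0.936, 0.003], [0.011, -0.001, -1.0]]
contact_force: [1.1, -0.3, -4.9]
opening: 0.0493
gripper_force: 24.2
```

Call:
step_arm --plan '[255,0.0196,0.0259,0,0,0,0,255,0.0145,0.019,0,0,0,0,255,0.01,0.014,0,0,0,0,255,0.004,0.006,0,0,0,0,255,0,0,0,0,0,0,255,0,0,0,0,0,0]'

```text
clock: 20.07
tool_pos: [0.4687, 0.356, 0.2916]
eef_rot: [[-0.936, 0.352, -0.01], [0.352, 0.936, 0.002], [0.01, -0.002, -1.0]]
contact_force: [-0.6, 0.6, -5.8]
opening: 0.0497
gripper_force: 24.2
```

```bash
python3 - <<'E'
from h import *
s=env.get_state();R=np.array(s["eef_rot"]);t=np.array(s["ft_torque"])
for k in("tool_pos","contact_force","joint_pos","gripper_force","opening"):print(k,np.round(s[k],3))
print(R.round(3).tolist(),"torque in tool axes",(R.T@t).round(3))
E
```

```text
tool_pos [0.469 0.356 0.292]
contact_force [-0.615  0.631 -5.804]
joint_pos [-0.775  0.314  0.098  1.648 -0.041  1.188  0.545]
gripper_force 24.179
opening 0.05
[[-0.936, 0.352, -0.01], [0.352, 0.936, 0.002], [0.01, -0.002, -1.0]] torque in tool axes [ 0.037 -0.174  0.043]
```

Call:
step_arm --plan '[255,0.008,0.0103,0,0,-0.095,0,255,0,0,0,0,-0.095,0,255,0,0,0,0,-0.095,0,255,0,0,0,0,-0.095,0,255,0.0074,0,0.0186,0,0,0,255,0.0074,0,0.0186,0,0,0,255,0.0074,0,0.0186,0,0,0,255,0.0074,0,0.0186,0,0,0]'

```text
clock: 20.73
tool_pos: [0.4646, 0.3678, 0.2116]
eef_rot: [[-0.872, 0.353, 0.338], [0.329, 0.936, -0.128], [-0.362, -0.0, -0.932]]
contact_force: [1.9, 1.4, -6.1]
opening: 0.0496
gripper_force: 24.4
```

```bash
python3 - <<'E'
from h import *
s=env.get_state();R=np.array(s["eef_rot"])
for k in("tool_pos","contact_force","joint_pos"):print(k,np.round(s[k],4))
print(R.round(3).tolist())
# numeric tilt check in scene view: dark bands near case, fit tilt+lz by matching bands
c=env.capture("scene"); g=cv2.GaussianBlur(cv2.cvtColor(c["color"],cv2.COLOR_RGB2GRAY),(0,0),.7).astype(np.float32)
p=s["tool_pos"]-.011*R[:,2]; y=R[:,1]; xh=np.array([-.936,.352,0])
best=[]
for side in(1,-1):
  for th in np.radians(np.arange(-30,31,2)):
    for lx in np.arange(.112,.125,.003):
      for lz in (-.006,0,.006,.012):
        ax=np.array([0,0,-1.])*np.cos(th)+xh*np.sin(th); zc=xh*np.cos(th)+np.array([0,0,1.])*np.sin(th)
        def samp(a): return np.mean([cv2.getRectSubPix(g,(1,1),tuple(map(float,proj(c,p+ax*a+y*b+zc*(-.022-lz))))) [0,0] for b in np.linspace(-.02,.02,7)])
        if side==1: best.append(((samp(lx-.032)+samp(lx-.008))/2-samp(lx-.020),np.degrees(th),lx,lz))
best.sort(reverse=True)
for b in best[:10]: print(np.round(b,3))
E
```

```text
tool_pos [0.4646 0.3678 0.2116]
contact_force [ 1.8603  1.3862 -6.069 ]
joint_pos [-1.0135  0.3334  0.1427  1.8688  0.4041  0.8611  0.0755]
[[-0.872, 0.353, 0.338], [0.329, 0.936, -0.128], [-0.362, -0.0, -0.932]]
[ 3.6513e+01 -1.4000e+01  1.1800e-01 -6.0000e-03]
[ 3.6248e+01 -8.0000e+00  1.2100e-01 -6.0000e-03]
[ 3.5782e+01 -1.0000e+01  1.2100e-01 -6.0000e-03]
[ 3.5733e+01 -1.6000e+01  1.1800e-01 -6.0000e-03]
[35.696 -8.     0.118  0.   ]
[ 3.569e+01 -4.000e+00  1.240e-01 -6.000e-03]
[ 3.5638e+01 -1.2000e+01  1.1800e-01 -6.0000e-03]
[35.376 -4.     0.121  0.   ]
[ 35.324 -16.      0.115   0.   ]
[ 35.203 -14.      0.115   0.   ]
```

Call:
step_arm --plan '[255,0,0,0,0,0.06,0,255,0,0,0,0,0.06,0,255,0.006,0,0.023,0,0,0,255,0.006,0,0.023,0,0,0,255,0.0045,0,0.017,0,0,0,255,0.003,0,0.011,0,0,0,255,0.0015,0,0.005,0,0,0,255,0,0,0,0,0,0]'

```text
clock: 21.45
tool_pos: [0.4668, 0.3678, 0.1327]
eef_rot: [[-0.905, 0.354, 0.235], [0.343, 0.935, -0.088], [-0.251, 0.001, -0.968]]
contact_force: [5.1, -7.6, 15.1]
opening: 0.0498
gripper_force: 30.8
```

```bash
python3 - <<'E'
from h import *
s=env.get_state();R=np.array(s["eef_rot"])
for k in("tool_pos","contact_force"):print(k,np.round(s[k],4))
print(R.round(3).tolist())
E
```

```text
tool_pos [0.4668 0.3678 0.1327]
contact_force [ 5.0932 -7.6017 15.0565]
[[-0.905, 0.354, 0.235], [0.343, 0.935, -0.088], [-0.251, 0.001, -0.968]]
```

Call:
step_arm --plan '[255,-0.0025,0,-0.01,0,0,0,255,-0.004,0,-0.016,0,0,0,255,-0.004,0,-0.016,0,0,0,255,0,0,0,0,0,0]'

```text
clock: 21.78
tool_pos: [0.4646, 0.3703, 0.1777]
eef_rot: [[-0.906, 0.352, 0.235], [0.342, 0.936, -0.084], [-0.249, 0.004, -0.968]]
contact_force: [0.9, -0.1, -4.8]
opening: 0.0495
gripper_force: 28.4
```

```bash
cat >> h.py <<'E'
def fproj(c,P):
    M=np.array(c["cam_to_world"]); q=(np.asarray(P)-M[:3,3])@M[:3,:3]
    r=np.hypot(q[...,0],q[...,1]); a=np.arctan2(r,-q[...,2]); f=c["fx"]
    return np.stack([c["cx"]+f*a*q[...,0]/r, c["cy"]-f*a*q[...,1]/r],-1).astype(np.float32)
E
cat > fit.py <<'E'
from h import *
s=env.get_state();R=np.array(s["eef_rot"])
for k in("tool_pos","contact_force"):print(k,np.round(s[k],4))
print(R.round(3).tolist())
c=env.capture("wrist"); g=cv2.GaussianBlur(cv2.cvtColor(c["color"],cv2.COLOR_RGB2GRAY),(0,0),1).astype(np.float32)
p=s["tool_pos"]-.011*R[:,2]; y=R[:,1]; xh=np.cross(y,[0,0,-1.]); xh*=np.sign(xh@[-.936,.352,0]); up=np.array([0,0,1.])
bs=np.linspace(-.02,.02,9)[:,None]; best=[]
for th in np.radians(np.arange(-30,41,1.)):
  ax=-up*np.cos(th)+xh*np.sin(th); zc=xh*np.cos(th)+up*np.sin(th)
  for lx in np.arange(.112,.1245,.002):
    for lz in np.arange(-.01,.0161,.002):
      def S(a):
        q=fproj(c,p+ax*a+y*bs+zc*(.022-lz)); return cv2.remap(g,q[:,0][None],q[:,1][None],cv2.INTER_LINEAR).mean()
      f=lambda a:(S(a-.009)+S(a+.009))/2-S(a)
      best.append((min(f(lx-.02),40)+min(f(lx-.116),40),np.degrees(th),lx,lz,f(lx-.02),f(lx-.116)))
best.sort(reverse=True)
for b in best[:40:3]: print(np.round(b,3))
E
python3 fit.py
```

```text
tool_pos [0.4646 0.3703 0.1777]
contact_force [ 0.9381 -0.1058 -4.8388]
[[-0.906, 0.352, 0.235], [0.342, 0.936, -0.084], [-0.249, 0.004, -0.968]]
[8.0000e+01 4.0000e+01 1.1600e-01 1.6000e-02 5.5561e+01 7.4409e+01]
[8.0000e+01 4.0000e+01 1.1400e-01 1.2000e-02 4.2259e+01 7.3766e+01]
[8.0000e+01 4.0000e+01 1.1200e-01 1.2000e-02 5.2312e+01 7.1689e+01]
[8.0000e+01 3.9000e+01 1.1600e-01 1.4000e-02 5.4859e+01 7.3214e+01]
[8.0000e+01 3.9000e+01 1.1400e-01 1.2000e-02 5.4755e+01 7.3762e+01]
[8.0000e+01 3.9000e+01 1.1200e-01 1.0000e-02 5.2935e+01 7.2685e+01]
[8.0000e+01 3.8000e+01 1.1600e-01 1.2000e-02 5.2190e+01 7.0255e+01]
[8.0000e+01 3.8000e+01 1.1400e-01 1.2000e-02 5.3643e+01 7.3707e+01]
[8.0000e+01 3.8000e+01 1.1200e-01 1.0000e-02 5.2272e+01 7.3004e+01]
[8.0000e+01 3.7000e+01 1.1600e-01 1.4000e-02 5.3425e+01 7.1484e+01]
[8.0000e+01 3.7000e+01 1.1400e-01 1.4000e-02 5.0701e+01 7.3751e+01]
[8.0000e+01 3.7000e+01 1.1400e-01 8.0000e-03 4.8307e+01 7.2168e+01]
[8.0000e+01 3.7000e+01 1.1200e-01 8.0000e-03 5.3442e+01 7.3970e+01]
[8.0000e+01 3.6000e+01 1.1600e-01 1.2000e-02 5.4576e+01 6.2495e+01]
```

```bash
sed -i 's/arange(-30,41,1.)/arange(-30,60,1.)/; s/,40)/,999)/g; s/\[:40:3\]/[:12:2]/' fit.py; sed -i 's/arange(.112,.1245,.002)/arange(.106,.1245,.002)/' fit.py; python3 fit.py
```

```text
tool_pos [0.4641 0.37   0.1759]
contact_force [ 0.0917  0.8066 -6.3442]
[[-0.906, 0.352, 0.234], [0.341, 0.936, -0.085], [-0.248, 0.003, -0.969]]
[1.89279e+02 2.00000e+01 1.08000e-01 1.00000e-02 1.14651e+02 7.46280e+01]
[1.88880e+02 1.90000e+01 1.06000e-01 8.00000e-03 1.14496e+02 7.43830e+01]
[1.88672e+02 2.00000e+01 1.10000e-01 1.20000e-02 1.14628e+02 7.40450e+01]
[1.88369e+02 1.80000e+01 1.08000e-01 8.00000e-03 1.14534e+02 7.38350e+01]
[1.88102e+02 2.20000e+01 1.10000e-01 1.40000e-02 1.14047e+02 7.40540e+01]
[1.87798e+02 2.00000e+01 1.06000e-01 8.00000e-03 1.13838e+02 7.39600e+01]
```

Call:
step_arm --plan '[255,0,0,0,0,-0.09,0,255,0,0,0,0,-0.09,0,255,0,0,0,0,-0.09,0,255,0,0,0,0,-0.07,0,255,0,0,0,0,0,0,255,0,0,0,0,0,0]'

```text
clock: 22.38
tool_pos: [0.4621, 0.3702, 0.1729]
eef_rot: [[-0.78, 0.349, 0.519], [0.29, 0.937, -0.195], [-0.554, -0.002, -0.832]]
contact_force: [0.7, -1.2, -5.6]
opening: 0.0497
gripper_force: 26.5
```

```bash
python3 fit.py
```

```text
tool_pos [0.4621 0.3702 0.1729]
contact_force [ 0.6516 -1.2047 -5.6345]
[[-0.78, 0.349, 0.519], [0.29, 0.937, -0.195], [-0.554, -0.002, -0.832]]
[1.64905e+02 4.00000e+00 1.12000e-01 1.60000e-02 8.27560e+01 8.21480e+01]
[1.64654e+02 2.00000e+00 1.12000e-01 1.40000e-02 8.28500e+01 8.18050e+01]
[1.64486e+02 2.00000e+00 1.10000e-01 1.20000e-02 8.31690e+01 8.13170e+01]
[1.64331e+02 5.00000e+00 1.10000e-01 1.60000e-02 8.31790e+01 8.11520e+01]
[1.64161e+02 0.00000e+00 1.10000e-01 1.00000e-02 8.28970e+01 8.12640e+01]
[1.64102e+02 4.00000e+00 1.10000e-01 1.60000e-02 8.26630e+01 8.14390e+01]
```

Call:
step_arm --plan '[255,0.0083,0,0.0125,0,0,0,255,0.0083,0,0.0125,0,0,0,255,0.0066,0,0.01,0,0,0,255,0.0033,0,0.005,0,0,0,255,0,0,0,0,0,0]'

```text
clock: 22.85
tool_pos: [0.4637, 0.3688, 0.1249]
eef_rot: [[-0.778, 0.352, 0.519], [0.292, 0.936, -0.197], [-0.556, -0.002, -0.831]]
contact_force: [-0.8, 0.7, -5.9]
opening: 0.0495
gripper_force: 26.6
```

Call:
step_arm --plan '[255,0.002,0,0.003,0,0,0,255,0,0,0,0,0,0]'

```text
clock: 23.02
tool_pos: [0.4637, 0.3697, 0.1225]
eef_rot: [[-0.778, 0.351, 0.521], [0.292, 0.936, -0.195], [-0.556, 0.0, -0.831]]
contact_force: [-1.4, 0.3, -5.7]
opening: 0.0497
gripper_force: 26.5
```

Call:
step_arm --plan '[255,0.0014,0,0.002,0,0,0,255,0,0,0,0,0,0]'

```text
clock: 23.18
tool_pos: [0.4634, 0.3699, 0.1201]
eef_rot: [[-0.778, 0.351, 0.521], [0.292, 0.936, -0.195], [-0.556, 0.0, -0.831]]
contact_force: [0.3, -0.6, -5.3]
opening: 0.0494
gripper_force: 26.6
```

Call:
step_arm --plan '[255,0.0022,0,0.0034,0,0,0,255,0,0,0,0,0,0]'

```text
clock: 23.35
tool_pos: [0.4633, 0.3697, 0.1155]
eef_rot: [[-0.778, 0.351, 0.521], [0.292, 0.936, -0.195], [-0.556, -0.0, -0.831]]
contact_force: [-0.4, -0.0, -5.6]
opening: 0.0496
gripper_force: 26.5
```

Call:
step_arm --plan '[255,0.0014,0,0.002,0,0,0,255,0,0,0,0,0,0]'

```text
clock: 23.52
tool_pos: [0.4633, 0.3697, 0.1131]
eef_rot: [[-0.778, 0.351, 0.521], [0.291, 0.936, -0.196], [-0.556, -0.0, -0.831]]
contact_force: [-0.4, 0.6, -5.5]
opening: 0.0495
gripper_force: 26.6
```

Call:
step_arm --plan '[255,0.0008,0,0.0012,0,0,0,255,0,0,0,0,0,0]'

```text
clock: 23.68
tool_pos: [0.4633, 0.3697, 0.1118]
eef_rot: [[-0.778, 0.351, 0.521], [0.292, 0.936, -0.196], [-0.556, -0.0, -0.831]]
contact_force: [0.6, -0.7, -4.6]
opening: 0.0495
gripper_force: 26.5
```

Call:
step_arm --plan '[255,0.0008,0,0.0012,0,0,0,255,0,0,0,0,0,0]'

```text
clock: 23.85
tool_pos: [0.4633, 0.3697, 0.1104]
eef_rot: [[-0.778, 0.351, 0.521], [0.292, 0.936, -0.195], [-0.556, -0.0, -0.831]]
contact_force: [-0.1, -0.4, -5.1]
opening: 0.0498
gripper_force: 26.5
```

Call:
step_arm --plan '[255,0.0008,0,0.0012,0,0,0,255,0,0,0,0,0,0]'

```text
clock: 24.02
tool_pos: [0.4637, 0.3698, 0.1097]
eef_rot: [[-0.777, 0.351, 0.522], [0.292, 0.936, -0.196], [-0.557, 0.0, -0.83]]
contact_force: [-4.4, -2.0, 5.7]
opening: 0.0495
gripper_force: 28.0
```

Call:
step_arm --plan '[255,0.0008,0,0.0012,0,0,0,255,0,0,0,0,0,0]'

```text
clock: 24.18
tool_pos: [0.4643, 0.37, 0.1095]
eef_rot: [[-0.776, 0.352, 0.523], [0.293, 0.936, -0.195], [-0.558, 0.001, -0.83]]
contact_force: [-12.0, -3.1, 27.3]
opening: 0.0494
gripper_force: 31.0
```

Call:
step_arm --plan '[255,-0.001,0,-0.0015,0,0,0,255,0,0,0,0,0,0]'

```text
clock: 24.35
tool_pos: [0.4635, 0.3699, 0.1099]
eef_rot: [[-0.778, 0.351, 0.521], [0.292, 0.936, -0.195], [-0.556, 0.001, -0.831]]
contact_force: [-0.3, -0.3, -5.5]
opening: 0.0495
gripper_force: 27.0
```

Call:
step_arm --plan '[100,0,0,0,0,0,0,80,0,0,0,0,0,0,60,0,0,0,0,0,0,40,0,0,0,0,0,0,20,0,0,0,0,0,0,0,0,0,0,0,0,0,0,0,0,0,0,0,0,0,0,0,0,0,0,0]'

```text
clock: 25.02
tool_pos: [0.4634, 0.3697, 0.1095]
eef_rot: [[-0.778, 0.351, 0.521], [0.292, 0.936, -0.195], [-0.556, -0.0, -0.831]]
contact_force: [0.3, -0.2, -0.2]
opening: 0.0853
gripper_force: 0.0
```

Call:
step_arm --plan '[0,0,0,-0.02,0,0,0,0,0,0,-0.03,0,0,0,0,0,0,-0.035,0,0,0,0,0,0,-0.035,0,0,0,0,0,0,-0.035,0,0,0,0,0,0,0,0,0,0,0,0,0,0,0,0,0]'

```text
clock: 25.6
tool_pos: [0.3821, 0.4012, 0.2397]
eef_rot: [[-0.778, 0.35, 0.522], [0.292, 0.937, -0.192], [-0.556, 0.003, -0.831]]
contact_force: [-0.0, -0.6, -0.3]
opening: 0.0854
gripper_force: 0.0
```

```bash
cat > chk.py <<'E'
from h import *
s=env.get_state()
for k in("tool_pos","contact_force","joint_pos","opening"):print(k,np.round(s[k],3))
def mask(c):
    h=cv2.cvtColor(c["color"],cv2.COLOR_RGB2HSV); return h
# expected upright boxes: compare measured end-face blobs (bright, z=.14) in scene and print box proj
c=env.capture("scene"); g=cv2.cvtColor(c["color"],cv2.COLOR_RGB2GRAY)
import sys
cv2.imwrite("pics/chk.png",c["color"][:,:,::-1])
for n,b in dict(far=(.5514,.3362),near=(.4652,.3684)).items():
    u=proj(c,[*b,.14]); print(n,u.round(1))
x0,x1,y0,y1=352,392,145,215
for v in range(y0,y1,2): print(v,' '.join('%3d'%t for t in g[v,x0:x1:2]))
E
python3 chk.py
```

```text
tool_pos [0.382 0.401 0.24 ]
contact_force [-0.026 -0.625 -0.324]
joint_pos [-1.362  0.28   0.224  1.953  0.651  0.978 -0.324]
opening 0.085
far [373.  164.1]
near [371.3 147. ]
145 127 125 123 125 125 123 120 162 149 144 135 143 138 128 123 122 122 120  97 106
147 125 123 125 127 122 111  88 144 144 151 153 163 161 147 119 122 119 121 117  84
149 121 126 121 124 123  91  85 160 161 160 148 147 143 134 122 121 120 122 121 118
151 124 120 124 124 121  73  81 153 163 161 162 164 168 160 124 124 121 121 120 119
153 121 120 118 122 117  55  66  88  92 101 114 127 139 140 127 121 126 124 123 122
155 122 124 126 123 109  47  55  67  68  75  77  85  85 100 124 126 125 124 124 124
157 125 126 126 123  93  52  57  49  49  41  36  39  44  80 124 124 124 125 125 123
159 126 125 124 119  68  66  81  82  85  82  82  75  76 109 126 126 124 123 125 119
161 160 138 142 126  59  75  84  89  93  93  87  86 100 125 127 122 124 127 124 124
163 155 110 109  92  56  79  87 153 179 164 146 141 145 145 133 126 126 126 124 125
165 139 108 106  70  64  81  77 131 170 172 179 179 179 178 167 123 124 123 124 12
[... 1317 characters left out ...]
  77 156 129 127 121 124 127
199 101 105 105 101 105 102 101 106 109 113 120 138 146 142 154 127 122 123 122 125
201 104 106 109 106 103 105 107 105 106 102 103 106 103 107 111 121 125 124 124 124
203 103 104 104 106 104 105 102 103 105 107 104 103 102 106 115 123 125 122 122 122
205 109  95  97  91  93 100 101 102 105 105 105 107 104 107 121 122 121 125 125 122
207 136 130 124 118 120 105  95  96  95  96  92  97 101 113 125 127 124 126 123 121
209 132 136 135 129 123 123 121 125 125 123 118 120 116 122 123 119 120 120 123 121
211 135 134 135 134 136 128 124 121 123 123 122 121 123 121 124 122 123 123 123 123
213 134 135 132 134 138 135 122 121 124 126 131 126 122 124 126 123 125 126 126 124
```

```bash
python3 - <<'E'
from h import *
print(env.finish_job())
E
```

```text
the job is handed in; nothing more can be done
None
```

Job handed in at about 26 s: both cases stand upright on their heavy ends, case_a in the far bay and case_b in the near bay; I did not re-check the other items with the camera, and case_a's gripper opened as it began to lift away (a malformed move was refused), so it may have been nudged up slightly before settling upright.

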